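# Grease a rotor hinge bearing with a push-type grease gun

## Task

Take the push-type grease gun out of its bench holder and press its coupler squarely onto the tilted grease nipple of the clamped bearing housing until the jaws snap over the nipple's head. Then keep pushing the barrel on against its return spring, through at least 10 mm of its 15 mm stroke, and finish while still gripping the gun and holding it pushed in. Do not disturb the bolts, nuts, gauges and other small parts lying on the table.

Things in the scene. Friction and masses are not known exactly. Their poses are not given: they have to be found in the camera images.
- gun: push-type grease gun, 172 mm, 0.43 kg, upright in the holder, coupler down; z runs up from coupler to end cap. Origin on its axis at the coupler's mouth while the spring is extended (moves with the barrel). Along z: coupler 26 mm wide 0-32 mm, stem 12 mm wide to 58, round aluminium barrel 34 mm wide to 166 (grip here, any yaw), cap to 172. In the holder it stands clear above 85 mm
- nozzle (a joint): how far the coupler and its stem have been pushed into the gun's barrel (m): 0 extended, 0.015 fully in. A return spring pushes it out with 12 N at 0, rising evenly to 16.5 N at 0.015
- coupler_mouth (a point): centre of the coupler's mouth at its free end face; axes as the gun's (z towards the barrel); moves with the coupler. An 18 mm bore with four sprung jaws 3 mm inside, which close to 10 mm and spread to let the nipple's 14 mm head through; snapping on takes about 6 to 10 N
- nipple (a point): centre of the nipple's round 14 mm head; z points out along the nipple's axis, leaning 0.25 to 0.65 rad from vertical to the cradle's -x side. An 8 mm neck, then a 17 mm hexagon, its top 14 mm below this point. The head meets the jaws with the coupler mouth at about z = +0.003 in this frame, and is snapped home on the seat with the mouth at about z = -0.008
- cradle: fixed grey split cradle on a 124 x 150 x 14 mm base plate; under its two straps lies the bearing housing, a steel drum 72 to 77 mm wide, 112 mm long along y, hex bolt head and nut at its ends. Origin at the centre of the underside, the drum's axis 56 mm above. The drum is clamped stiffly and does not turn in use
- holder: fixed bench holder for the gun: upright zinc-plated tube, 44 mm outside, 37 mm inside, rim 91 mm above the table, on a 100 x 80 x 6 mm plate; origin at the centre of its underside. The gun's coupler rests on the plate inside the tube, 6 mm above the table: draw the gun straight up
- long_bolt: steel hex-head bolt standing on its head, 97 mm tall, head 27 mm across flats; origin at the centre of its underside
- short_bolt: steel hex-head bolt standing on its head, 65 mm tall, head 22 mm across flats; origin at the centre of its underside
- castle_nut: dark steel castle nut, 30 mm across flats, 24 mm high; origin at the centre of its underside
- ring_gauge: steel thread ring gauge lying flat, 48 mm outside, 18 mm bore, 14 mm high; origin at the centre of its underside
- nylon_cap: white nylon bolt cap standing on its rim, 34 mm wide, 30 mm high; origin at the centre of its underside
- loose_socket: chrome socket standing upright, 32 mm wide, 37 mm high; origin at the centre of its underside
- plug_gauge: double-ended plug gauge lying along its x, 101 mm long, hex grip 16 mm across flats; origin below the middle of the grip, on the table

How it is judged:
On the way, in this order (a step that is already met when the one before it is completed fails the run):
1. the gun is drawn up out of its holder in the gripper (z of gun in the frame of holder above 0.095 m and contact force between the fingers and gun above 5 N), for 0.2 s.
2. the coupler has snapped squarely over the nipple's head (z of coupler_mouth in the frame of nipple below -0.0065 m and x of coupler_mouth in the frame of nipple between -0.003 and 0.003 m and y of coupler_mouth in the frame of nipple between -0.003 and 0.003 m and angle between the z axis of coupler_mouth and the z axis of nipple, either way round below 0.12 rad and contact force between the fingers and gun above 5 N), for 0.1 s.
At the end, for the whole second after the job is handed in: The coupler is snapped home (mouth at least 6.5 mm below the nipple head's centre along its axis, within 3 mm sideways and 0.12 rad of square); the barrel is pushed in at least 9.5 mm and presses on the nipple with over 8 N; the gun is still and still gripped, clear of its holder (all of step 2 and value of joint nozzle above 0.0095 m and contact force between gun and cradle above 8 N and linear speed of gun below 0.02 m/s and not (contact force between gun and holder above 0.2 N)); the arm keeps its last pose, push and grip.
It fails at once if a small part on the table is disturbed (moved more than 25 mm) (distance of any of long_bolt, short_bolt, castle_nut, ring_gauge, nylon_cap, loose_socket, plug_gauge from where it was at the start of the episode above 0.025 m).
It also fails if it takes over 48 s, if anything falls off the work surface, if the arm or the gripper's body presses on something with over 40 N, if the wrist force passes 120 N, or if a joint passes its speed limit or range.

## Robot

A 6-joint arm with a two-finger parallel gripper is mounted at the origin on the work surface. World frame = base frame: x ahead of the robot, y to its left, z up, the work surface at z = 0. Lengths are in m, angles in rad, forces in N, time in s.
With the tool pointing down it reaches from about 0.35 to 0.775 m from the base axis. Payload 7.3 kg.
Tool frame: the origin (TCP) lies on the centre line of the jaws, within the pads' length; the fingertips stand 19 mm ahead of it and the grasp point (between the pads) is the TCP (ctrl.tip_extent is the distance from the TCP to the fingertips, in m); z points along the fingers, y is the line along which they close (so a half turn about z gives the same grasp; the last joint's range is limited). The gripper opens to 92 mm and grips with 3 to 60 N. Pads are 19 mm wide; open, the fingers measure 130 mm over their backs; the gripper's body (75 mm by 190 mm) begins 47 mm behind the grasp point.
Start: joints at [0.964, 0.342, 1.524, -0, 1.275, -0.146], TCP at [0.233, 0.47, 0.246] pointing down, gripper open.
Joint ranges: [-2.53, 2.53], [-0.77, 2.02], [0.04, 2.7], [-1, 4.14], [0.28, 2.66], [-3.11, 3.11]. Speed limits (rad/s): [2.57, 2.57, 3.14, 3.14, 3.14, 3.14].

## Interface

Orientations are given as a rotation vector (axis times angle).
In Python, from rig import ctrl gives the robot as it stands.
- The arm moves only by the shell command python3 -m pendant 'ROWS' [FORCE]. ROWS is JSON, a list of rows, each a list of 7 numbers: the turn, a rotation vector about the tool's x, y, z as a fraction of full scale, then the shift along the tool's x, y, z as a fraction of full scale, then the opening, from -1 (shut) to 1 (fully open). A call has 1 to 10 rows; each row shifts and turns the commanded pose from where the row before left it, along the tool's axes as they then stand; what a row does not reach is not made up. Full scale, the value 1, is 0.75 m for a shift and 2 rad for a turn. A row lasts 1/12 s, in which the tool goes at most 41.7 mm and 7.16 degrees, less where a joint would pass 70% of its speed; a pose out of reach is approached as far as the arm can. A call with a number of a shift or a turn outside -1 to 1 is refused whole. A call with a gripper value outside its range is refused whole. The fingers move at their own pace and stop on an object; FORCE is the grip in N (left out, the last holds). Time passes only in rows, so rows that do not move let the fingers close. It gives the time, the measured TCP pose, the force, the opening and the grip force at its end, in the units of the state.
- ctrl.sense(): the state, without advancing time (a new reading comes with each control period).
- ctrl.camera(name): name is "scene" or "top"; returns (picture, depth): 384x512x3 uint8, red, green, blue; 384x512 float32, m along the optical axis (not along the pixel's ray), 0 where there is no reading.
- ctrl.camera_info(name): a dict with "fx", "fy", "cx", "cy" (pixels), "k1" (the pictures are not rectified: a ray, as slopes to the right and down, at radius r is drawn at 1 + k1 r^2 times it, then the intrinsics apply), "extrinsics" (4x4, takes a point from camera to world coordinates). Camera axes: x right, y up, looking along -z (the intrinsics and any distortion apply to the point x, -y, -z); pixel columns grow to the right and rows downward; lengths in m; the calibration is good to about 2 mm. A picture is of the moment at which its call begins. camera_info takes no time and is no camera call.
- ctrl.close_job(): hands the job in; it is judged then, once.
The state is a dict: "time": time; "q": joint angles; "joint_velocities": joint speeds; "tau": joint torques, N m; "tool_pos": TCP position; "ee_rot": TCP orientation; "ft_force": force on the tool from outside, world axes, zero at the start; "ft_torque": the same for the moment, N m; "gripper_width": opening from 0.0 (shut) to 1.0 (fully open); "gripper_force": force on a finger pad.
Only numpy, scipy, OpenCV 4.12 (cv2) and the standard library are available. Lean on these libraries where they do the work, as an engineer would, in place of code of your own. Each camera call takes 0.05 s, during which the arm holds its last target. There are 200 camera calls.

## Working session

There is one attempt and no reset: what is moved stays moved. The work goes in short steps, Python scripts to look and compute and a shell command to move; the robot and the scene stay as the last step left them, time stands still between calls to the robot, and variables do not carry over. Pictures are saved under pics/ and viewed, at most 10 in all, crops included, and the job is handed in when it is done.

```bash
ls; mkdir -p pics; cat > h.py <<'E'
import numpy as np, cv2
from rig import ctrl
from scipy.spatial.transform import Rotation as R
def cloud(name):
    im,d=ctrl.camera(name); i=ctrl.camera_info(name)
    h,w=d.shape; u,v=np.meshgrid(np.arange(w),np.arange(h))
    x=(u-i['cx'])/i['fx']; y=(v-i['cy'])/i['fy']; a,b=x.copy(),y.copy()
    for _ in range(10):
        s=1+i['k1']*(a*a+b*b); a,b=x/s,y/s
    P=np.stack([a*d,-b*d,-d],-1); E=np.array(i['extrinsics'])
    return im,d,P@E[:3,:3].T+E[:3,3]
E
python3 - <<'E'
from h import *
print(ctrl.sense(), ctrl.tip_extent)
for n in('scene','top'):
    im,d,P=cloud(n); np.savez('c_'+n,im=im,d=d,P=P)
    print(ctrl.camera_info(n))
    cv2.imwrite(f'pics/{n}0.png',cv2.resize(im[:,:,::-1],(800,600),interpolation=2))
E
```

```text
pics
{'time': 0.0, 'q': array([ 9.64020392e-01,  3.42722251e-01,  1.52503607e+00, -1.12231561e-05,
        1.27538076e+00, -1.45990778e-01]), 'joint_velocities': array([-1.37535635e-03,  7.41743546e-05, -5.59769590e-05,  1.04190133e-03,
       -1.72792376e-03, -1.37381218e-04]), 'tau': array([ 5.38623990e-04, -4.31252074e+01, -2.44216079e+01,  7.18873786e-02,
        5.59697184e-02, -1.56639476e-04]), 'tool_pos': array([0.23320036, 0.46993762, 0.24503853]), 'ee_rot': array([-7.17280585e-01, -3.05803850e+00,  2.26488160e-03]), 'ft_force': array([ 0.48988669,  0.01376892, -0.1057911 ]), 'ft_torque': array([-0.00982682,  0.0207505 ,  0.01460547]), 'gripper_force': 0.0, 'gripper_width': 0.9996800687813833} 0.019
{'fx': 411.51599077297294, 'fy': 411.51599077297294, 'cx': 252.39610174849665, 'cy': 186.06927644117903, 'k1': 0.028182255219598006, 'extrinsics': array([[-0.50924348, -0.67284855,  0.53660592,  1.15049841],
       [ 0.8605295 , -0.40725769,  0.30599045,  0.32611621],
       [ 0.01265166,  0.61758887,  0.78639934,  0.95874468],
       [ 0.        ,  0.        ,  0.        ,  1.        ]])}
{'fx': 469.00425257485665, 'fy': 469.00425257485665, 'cx': 252.81297718648725, 'cy': 193.52629794104564, 'k1': 0.026942143532621643, 'extrinsics': array([[ 0.01607396,  0.98414268, -0.17664882,  0.28799855],
       [-0.99965622,  0.01947779,  0.01755172,  0.01215982],
       [ 0.02071413,  0.17630597,  0.98411744,  1.61130777],
       [ 0.        ,  0.        ,  0.        ,  1.        ]])}
```

View pics/scene0.png

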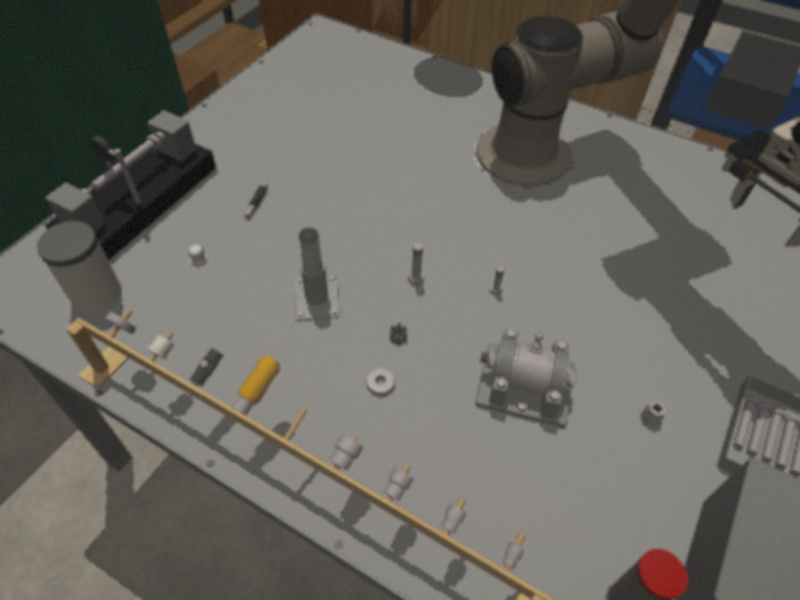

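View pics/top0.png

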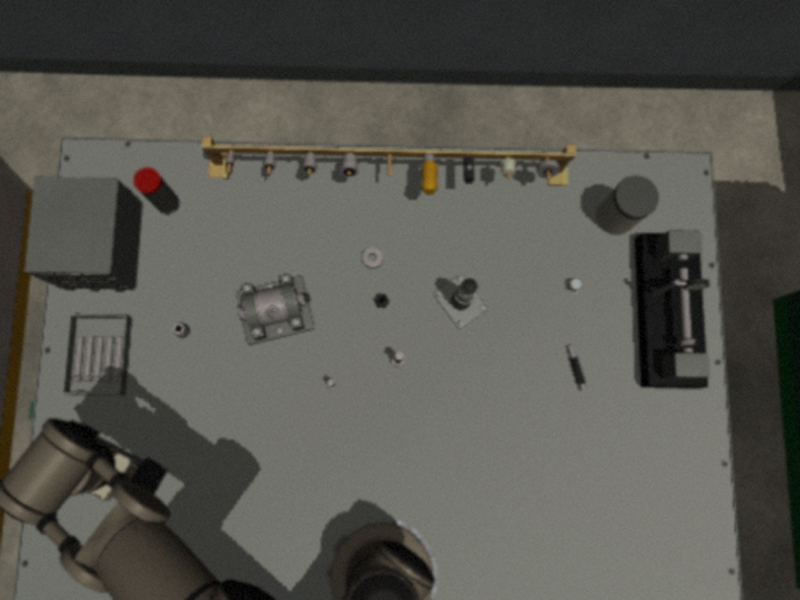

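The scene view shows the gun and holder at (312,270), with the cradle at (527,375) and its nipple at about (538,340). In the top view the gun is at (463,292) and the cradle at (275,308). Next I'll enlarge these and measure.

```bash
python3 - <<'E'
from h import *
from scipy.optimize import least_squares
S=np.load('c_scene.npz');T=np.load('c_top.npz')
a=S['im'][200:275,300:375];b=T['im'][170:226,145:205]
A=cv2.resize(a[:,:,::-1],(400,400),interpolation=cv2.INTER_CUBIC);B=cv2.resize(b[:,:,::-1],(400,373),interpolation=cv2.INTER_CUBIC)
out=np.zeros((400,800,3),np.uint8);out[:,:400]=A;out[:373,400:]=B
cv2.imwrite('pics/crop1.png',np.clip(out*1.3,0,255).astype(np.uint8))
for n,C,(r0,r1,c0,c1) in(('scene',S,(140,210,180,225)),('top',T,(170,215,270,320))):
    P=C['P'][r0:r1,c0:c1].reshape(-1,3);P=P[C['d'][r0:r1,c0:c1].ravel()>0]
    t=P[P[:,2]<.03]; print(n,'table z',np.median(t[:,2]))
    top=P[P[:,2]>.165]; print('top',len(top),top.mean(0),top.min(0),top.max(0))
    for lo,hi,r in((.1,.16,.017),(.02,.085,.022)):
        s=P[(P[:,2]>lo)&(P[:,2]<hi)]
        f=least_squares(lambda c:np.hypot(s[:,0]-c[0],s[:,1]-c[1])-r,s[:,:2].mean(0)+.01*np.sign(s[:,:2].mean(0)*0),loss='soft_l1',f_scale=.002)
        print(lo,len(s),f.x,np.abs(f.fun).mean(),s.mean(0))
for n,C,(r0,r1,c0,c1) in(('scene',S,(200,275,300,375)),('top',T,(170,226,145,205))):
    P=C['P'][r0:r1,c0:c1].reshape(-1,3)
    q=P[P[:,2]>.07]; print(n,len(q)); 
    q=P[P[:,2]>.096]; print(np.round(q,4)[:40])
E
```

```text
scene table z -0.0011715365757841711
top 120 [ 0.58967889 -0.16068174  0.17366232] [ 0.56973046 -0.17942268  0.1658722 ] [ 0.6042865  -0.14586618  0.18121215]
0.1 190 [ 0.58550511 -0.16415429] 0.0007995793828023214 [ 0.59560517 -0.15564385  0.13133874]
0.02 229 [ 0.58561065 -0.16418039] 0.000853789522479578 [ 0.59819407 -0.15258184  0.05370004]
top table z 0.0008341475849920066
top 90 [ 0.58201625 -0.1592598   0.17565183] [ 0.56585639 -0.17421382  0.16535981] [ 0.59905792 -0.14487372  0.18538937]
0.1 40 [ 0.58356087 -0.15982136] 0.00046258677291520994 [ 0.57190762 -0.15308974  0.13135765]
0.02 56 [ 0.58429076 -0.15997233] 0.0009619571637406647 [ 0.56925204 -0.15268722  0.05707522]
scene 1272
[[1.1505 0.3261 0.9587]
 [1.1505 0.3261 0.9587]
 [1.1505 0.3261 0.9587]
 [1.1505 0.3261 0.9587]
 [0.5311 0.2337 0.1145]
 [0.5303 0.2359 0.1153]
 [0.5288 0.238  0.115 ]
 [0.5266 0.24   0.1138]
 [1.1505 0.3261 0.9587]
 [0.5314 0.2322 0.1093]
 [0.5328 0.2347 0.113 ]
 [0.5329 0.2371 0.115 ]
 [0.5299 0.2389 0.1127]
 [0.5311 0.2414 0.1161]
 [0.5277 0.2432 0.1131]
 [0.5355 0.2336 0.1112]
 [0.536  0.236 
[... 830 characters left out ...]
68]
 [0.5733 0.2172 0.0985]
 [0.5733 0.2138 0.0992]
 [0.5738 0.2076 0.0973]
 [0.5739 0.2043 0.0971]
 [0.5732 0.2006 0.1012]
 [0.288  0.0122 1.6113]
 [0.5697 0.2433 0.0972]
 [0.5698 0.2136 0.1001]
 [0.5705 0.2108 0.0967]
 [0.5702 0.2073 0.0986]
 [0.5702 0.204  0.0987]
 [0.5661 0.2627 0.0968]
 [0.5659 0.2559 0.0986]
 [0.5665 0.23   0.0979]
 [0.567  0.2139 0.0969]
 [0.5668 0.2038 0.0991]
 [0.5662 0.2001 0.1026]
 [0.5622 0.2918 0.0968]
 [0.5628 0.256  0.097 ]
 [0.5631 0.2165 0.1001]
 [0.5639 0.2105 0.0965]
 [0.5634 0.2069 0.0993]
 [0.5634 0.2036 0.0994]
 [0.5637 0.2005 0.0982]
 [0.288  0.0122 1.6113]
 [0.5586 0.288  0.0987]
 [0.5587 0.2848 0.0986]
 [0.5594 0.2657 0.0967]
 [0.559  0.262  0.0991]]
```

View pics/crop1.png

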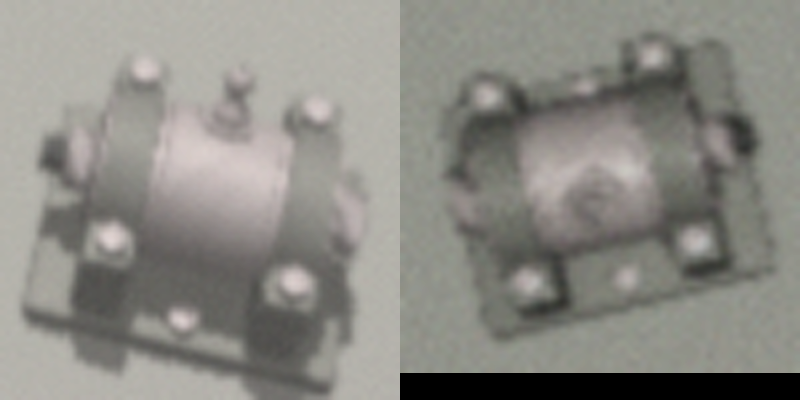

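```bash
cat >> h.py <<'E'
def ray(name,u,v):
    i=ctrl.camera_info(name);E=np.array(i['extrinsics'])
    x=(u-i['cx'])/i['fx'];y=(v-i['cy'])/i['fy'];a,b=x,y
    for _ in range(10):
        s=1+i['k1']*(a*a+b*b);a,b=x/s,y/s
    d=E[:3,:3]@[a,-b,-1];return E[:3,3],d/np.linalg.norm(d)
def tri(p,q):
    (o1,d1),(o2,d2)=ray('scene',*p),ray('top',*q)
    A=[];B=[]
    for o,d in((o1,d1),(o2,d2)):
        M=np.eye(3)-np.outer(d,d);A.append(M);B.append(M@o)
    x=np.linalg.lstsq(np.vstack(A),np.hstack(B),rcond=None)[0]
    return x,abs(np.dot(o2-o1,np.cross(d1,d2)/np.linalg.norm(np.cross(d1,d2))))
E
python3 - <<'E'
from h import *
from scipy.optimize import least_squares
S=np.load('c_scene.npz');T=np.load('c_top.npz')
sc=lambda x,y:(300+(x+.5)*75/400-.5,200+(y+.5)*75/400-.5)
tp=lambda x,y:(145+(x-400+.5)*.15-.5,170+(y+.5)*.15-.5)
# scene / top pairs: nipple, 4 strap bolts
# scene: robot-side bolts (145,68),(315,108); far: (110,240),(292,283)
# top: robot-side is bottom: (530,282),(697,242); far (488,96),(653,57); y+ is left in top, right in scene
prs={'head':((240,78),(592,207)),'near+y':((315,108),(530,282)),'near-y':((145,68),(697,242)),'far+y':((292,283),(488,96)),'far-y':((110,240),(653,57)),'tabnear/far':((182,320),(587,86))}
for k,(p,q) in prs.items():
    p_,q_=sc(*p),tp(*q); print(k,tri(p_,q_), 'depthpt',S['P'][int(round(p_[1])),int(round(p_[0]))],T['P'][int(round(q_[1])),int(round(q_[0]))])
for n,C,x0 in(('scene',S,(200,275,300,375)),('top',T,(170,226,145,205))):
    r0,r1,c0,c1=x0
    P=C['P'][r0:r1,c0:c1].reshape(-1,3);P=P[C['d'][r0:r1,c0:c1].ravel()>0]
    q=P[(P[:,2]>.004)&(P[:,2]<.13)]
    c=q[:,:2].mean(0)
    m=(q[:,2]>.062)
    def f(p,s):
        ax=np.array([np.sin(p[2]),-np.cos(p[2])]) # horizontal axis dir
        nrm=np.array([np.cos(p[2]),np.sin(p[2])])
        return np.hypot((s[:,:2]-[p[0],p[1]])@nrm,s[:,2]-.056)-p[3]
    s=q[m]; th=.25
    # drum between straps
    for it in range(4):
        nrm=np.array([np.cos(th),np.sin(th)]);ax=np.array([-np.sin(th),np.cos(th)])
        al=(s[:,:2]-c)@ax
        k=s[(abs(al)<.020)&(abs((s[:,:2]-c)@nrm)<.036)&(s[:,2]<.0965)]
        F=least_squares(lambda p:f(np.r_[c+p[0]*nrm,p[1:]],k),[0,th,.037],loss='soft_l1',f_scale=.0015)
        th=F.x[1];c=c+F.x[0]*nrm
    print(n,'axis pt',c,'yaw',th,'r',F.x[2],np.abs(F.fun).mean(),len(k))
    # plate extents
    al=(q[:,:2]-c)@ax; b=(q[:,:2]-c)@nrm
    pl=(q[:,2]<.025)&(q[:,2]>.009); print('plate along',np.percentile(al[pl],[1,99]),'across',np.percentile(b[pl],[1,99]))
    h=(q[:,2]>.101)&(abs(al)<.03)&(b<.03)
    hh=q[h];print('head pts',len(hh),hh.mean(0),'al,b',al[h].mean(),b[h].mean(),hh.max(0))
E
```

```text
head (array([0.52936263, 0.23977412, 0.11117254]), np.float64(0.0033794273028095595)) depthpt [0.52990595 0.23894004 0.1126591 ] [0.52654907 0.24147874 0.11823594]
near+y (array([0.49768517, 0.27407014, 0.07152885]), np.float64(0.004436111378418206)) depthpt [0.50084978 0.27309598 0.07478225] [0.49587744 0.27538129 0.07786818]
near-y (array([0.51912407, 0.19331122, 0.07168332]), np.float64(0.0030591228633200795)) depthpt [0.52125599 0.19252673 0.07574997] [0.51767304 0.19471051 0.0755904 ]
far+y (array([0.5914742 , 0.30025871, 0.06863601]), np.float64(0.0041029071425883745)) depthpt [0.59511607 0.29802092 0.07123549] [0.59026737 0.30088784 0.07202849]
far-y (array([0.61344265, 0.21914538, 0.06757857]), np.float64(0.003982477307987606)) depthpt [0.61987856 0.21818697 0.0749499 ] [0.61035061 0.21759091 0.08171821]
tabnear/far (array([0.60713592, 0.26005355, 0.01972814]), np.float64(0.001674677670750968)) depthpt [0.60709101 0.26021293 0.01796616] [0.60768184 0.25893656 0.02435592]
scene axis pt [0.55815873 0.24371657] yaw 0.2594267306797295 r 0.03707837734046627 0.0013724340596258681 388
plate along [-0.07177105  0.0752653 ] across [-0.05617158  0.06325705]
head pts 35 [0.53490246 0.23956283 0.10971306] al,b 0.002016928170236706 -0.023538054063693085 [0.54798141 0.24520571 0.11610307]
top axis pt [0.55538306 0.24807511] yaw 0.29576965914915776 r 0.03815150245784417 0.0020204605617536436 213
plate along [-0.07232726  0.09610097] across [-0.06366305  0.06615366]
head pts 22 [0.53236023 0.24373229 0.11166261] al,b 0.0026407008849926874 -0.023279542214851245 [0.55852424 0.25166958 0.1224036 ]
```

```bash
python3 -m pendant '[[0,0,0.0603,0,0,0,1],[0,0,0.0603,0,0,0,1],[0,0,0.0603,0,0,0,1],[0,0,0.0603,0,0,0,1],[0,0,0.0603,0,0,0,1],[0,0,0.0603,0,0,0,1],[0,0,0.0603,0,0,0,1]]' 60
python3 -m pendant '[[0,0,0,-0.0468,0.0116,0,1],[0,0,0,-0.0468,0.0116,0,1],[0,0,0,-0.0468,0.0116,0,1],[0,0,0,-0.0468,0.0116,0,1],[0,0,0,-0.0468,0.0116,0,1],[0,0,0,-0.0468,0.0116,0,1],[0,0,0,-0.0468,0.0116,0,1],[0,0,0,-0.0468,0.0116,0,1],[0,0,0,-0.0468,0.0116,0,1],[0,0,0,-0.0468,0.0116,0,1]]'
python3 -m pendant '[[0,0,0,-0.0468,0.0116,0,1],[0,0,0,-0.0468,0.0116,0,1],[0,0,0,-0.0468,0.0116,0,1],[0,0,0,-0.0468,0.0116,0,1],[0,0,0,-0.0468,0.0116,0,1],[0,0,0,-0.0468,0.0116,0,1],[0,0,0,-0.0468,0.0116,0,1],[0,0,0,-0.0468,0.0116,0,1],[0,0,0,-0.0468,0.0116,0,1],[0,0,0,-0.0468,0.0116,0,1]]'
```

```text
time: 0.68
tool_pos: [0.2333, 0.4701, 0.2453]
ee_rot: [1.915, 2.491, -0.001]
ft_force: [-0.1, 0.4, 0.1]
gripper_width: 1.0
gripper_force: 0.0
time: 1.52
tool_pos: [0.4099, 0.1527, 0.2456]
ee_rot: [-1.907, -2.496, 0.0]
ft_force: [0.4, -0.2, 0.0]
gripper_width: 1.001
gripper_force: 0.0
time: 2.35
tool_pos: [0.5861, -0.163, 0.2452]
ee_rot: [-1.907, -2.495, 0.0]
ft_force: [0.4, 0.1, -0.0]
gripper_width: 1.002
gripper_force: 0.0
```

```bash
python3 -m pendant '[[0,0,0,0,-0.0012,0.035,1],[0,0,0,0.001,0,0.035,1],[0,0,0,0,0,0.035,1],[0,0,0,0,0,0.034,1],[0,0,0,0,0,0,-1],[0,0,0,0,0,0,-1],[0,0,0,0,0,0,-1],[0,0,0,0,0,0,-1],[0,0,0,0,0,0,-1],[0,0,0,0,0,0,-1]]' 60
python3 -m pendant '[[0,0,0,0,0,0,-1],[0,0,0,0,0,0,-1],[0,0,0,0,0,0,-1],[0,0,0,0,0,0,-1],[0,0,0,0,0,0,-1],[0,0,0,0,0,0,-1]]' 60
```

```text
time: 3.18
tool_pos: [0.5852, -0.161, 0.1429]
ee_rot: [1.906, 2.495, 0.001]
ft_force: [-0.8, 0.4, 0.2]
gripper_width: 0.613
gripper_force: 0.0
time: 3.68
tool_pos: [0.5846, -0.1609, 0.1416]
ee_rot: [1.907, 2.496, -0.0]
ft_force: [0.1, -0.3, 2.1]
gripper_width: 0.362
gripper_force: 60.0
```

```bash
python3 -m pendant '[[0,0,0,0,0,-0.02,-1],[0,0,0,0,0,-0.035,-1],[0,0,0,0,0,-0.04,-1],[0,0,0,0,0,-0.04,-1],[0,0,0,0,0,-0.04,-1],[0,0,0,0,0,-0.03,-1],[0,0,0,0,0,0,-1],[0,0,0,0,0,0,-1]]'
python3 -m pendant '[[0,0,0,0.025,0,0,-1],[0,0,0,0.045,-0.003,0,-1],[0,0,0,0.05,-0.0035,0,-1],[0,0,0,0.05,-0.0035,0,-1],[0,0,0,0.05,-0.0035,0,-1],[0,0,0,0.05,-0.0035,0,-1],[0,0,0,0.05,-0.0035,0,-1],[0,0,0,0.05,-0.0035,0,-1],[0,0,0,0.05,-0.0035,0,-1],[0,0,0,0.05,-0.0035,0,-1]]'
python3 -m pendant '[[0,0,0,0.045,-0.003,0,-1],[0,0,0,0.022,0,0,-1],[0,0,0,0,0,0,-1],[-0.03,0,0,0,0,0,-1],[-0.045,0,0,0,0,0,-1],[-0.045,0,0,0,0,0,-1],[-0.045,0,0,0,0,0,-1],[-0.04,0,0,0,0,0,-1],[-0.0225,0,0,0,0,0,-1],[0,0,0,0,0,0,-1]]'
```

```text
time: 4.35
tool_pos: [0.5847, -0.1609, 0.2948]
ee_rot: [1.907, 2.496, 0.001]
ft_force: [0.4, -0.1, -5.3]
gripper_width: 0.362
gripper_force: 60.0
time: 5.18
tool_pos: [0.4675, 0.1744, 0.2922]
ee_rot: [-1.906, -2.493, 0.006]
ft_force: [1.7, 0.4, -5.0]
gripper_width: 0.362
gripper_force: 60.0
time: 6.02
tool_pos: [0.4513, 0.2196, 0.2917]
ee_rot: [1.714, 2.244, 0.512]
ft_force: [0.0, -0.1, -4.4]
gripper_width: 0.364
gripper_force: 60.0
```

```bash
cat >> h.py <<'E'
def proj(name,p):
    i=ctrl.camera_info(name);E=np.array(i['extrinsics']);c=E[:3,:3].T@(np.array(p)-E[:3,3])
    a,b=c[0]/-c[2],-c[1]/-c[2];s=1+i['k1']*(a*a+b*b);return np.array([i['cx']+i['fx']*a*s,i['cy']+i['fy']*b*s])
E
python3 - <<'E'
from h import *
s=ctrl.sense();Rm=R.from_rotvec(s['ee_rot']).as_matrix();tz=Rm[:,2]
mouth=s['tool_pos']+.1356*tz; print(s['tool_pos'],tz,mouth)
out=[]
for n,(c0,r0) in(('scene',(290,140)),('top',(130,150))):
    im,d,P=cloud(n);np.savez('d_'+n,im=im,d=d,P=P)
    print(n,proj(n,mouth)-[c0,r0],proj(n,s['tool_pos']+.08*tz)-[c0,r0])
    out.append(cv2.resize(im[r0:r0+100,c0:c0+80,::-1],(400,500),interpolation=cv2.INTER_CUBIC))
cv2.imwrite('pics/crop2.png',np.clip(np.hstack(out)*1.4,0,255).astype(np.uint8))
E
```

```text
[0.45128277 0.2196348  0.29169282] [ 0.41921457  0.1133988  -0.90077736] [0.50812826 0.23501168 0.16954741]
scene [61.47598367 53.57210768] [67.06365443 32.82583969]
top [42.38861959 54.24880016] [41.66018488 59.42692635]
```

View pics/crop2.png

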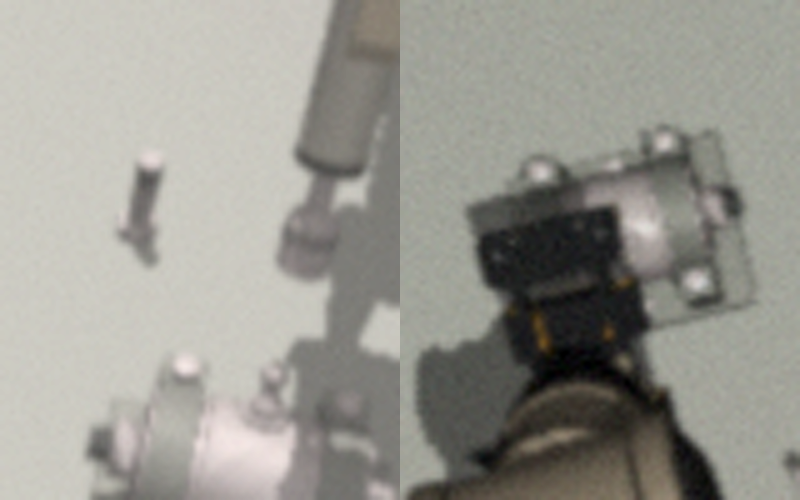

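```bash
cat > fit.py <<'E'
from h import *
from scipy.optimize import least_squares
def head(C):
    P=C['P'];g=np.array([.529,.239,.111])
    for _ in range(5):
        p=P[np.linalg.norm(P-g,axis=-1)<.0095]
        f=least_squares(lambda c:np.linalg.norm(p-c,axis=1)-.007,g,loss='soft_l1',f_scale=.001);g=.5*(g+f.x)
    return f.x,len(p),np.abs(f.fun).mean()
def gunfit(C,tcp,tz,lo,hi,r,free=True):
    P=C['P'].reshape(-1,3)
    u=np.cross(tz,[0,1,0]);u/=np.linalg.norm(u);v=np.cross(tz,u)
    ctr=tcp.copy()
    t=(P-tcp)@tz
    x=np.zeros(4)
    def dist(x,p,tt):
        o=np.outer(tt-(lo+hi)/2,x[2]*u+x[3]*v)+x[0]*u+x[1]*v
        q=p-tcp-np.outer(tt,tz)-o
        return np.linalg.norm(q,axis=1)-r
    for _ in range(4):
        m=(t>lo)&(t<hi); m[m]=np.abs(dist(x,P[m],t[m]))<.006
        p,tt=P[m],t[m]
        W=(lambda y:y) if free else (lambda y:np.r_[y[:2],0,0])
        f=least_squares(lambda y:dist(W(y),p,tt),x,loss='soft_l1',f_scale=.001);x=W(f.x)
    mid=tcp+tz*(lo+hi)/2+x[0]*u+x[1]*v; ax=tz+x[2]*u+x[3]*v
    return mid,ax/np.linalg.norm(ax),m.sum(),np.abs(f.fun).mean()
E
python3 - <<'E'
from fit import *
s=ctrl.sense();tz=R.from_rotvec(s['ee_rot']).as_matrix()[:,2];tcp=s['tool_pos']
C=[np.load('d_scene.npz'),np.load('c_scene.npz')]
for _ in range(4): 
    im,d,P=cloud('scene');C.append(dict(P=P,d=d))
for c in C: print('head',head(c))
A=dict(P=np.concatenate([c['P'].reshape(-1,3) for i,c in enumerate(C) if i!=1]))
print('head avg',head(dict(P=np.concatenate([c['P'].reshape(-1,3) for c in C]))))
for lo,hi,r in((.025,.075,.017),(.106,.134,.013)):
  for fr in(True,False):
    m,ax,n,e=gunfit(A,tcp,tz,lo,hi,r,fr)
    off=m-tcp-tz*((m-tcp)@tz)
    print(lo,m,'off',off,ax,n,e)
t=(A['P']-tcp)@tz; k=np.linalg.norm(A['P']-tcp-np.outer(t,tz),axis=1)<.02
print('far end',np.percentile(t[k&(t<.16)],[90,95,98,99,99.8]))
np.savez('avg',P=A['P'])
E
```

```text
head (array([0.5316551 , 0.2388055 , 0.10920787]), 28, np.float64(0.0007407107217037799))
head (array([0.53129432, 0.23876902, 0.108567  ]), 28, np.float64(0.0007547085791892084))
head (array([0.5315012 , 0.23842987, 0.10954554]), 29, np.float64(0.0008576375257058802))
head (array([0.53114653, 0.23857382, 0.10926532]), 29, np.float64(0.0007354062254704212))
head (array([0.53146532, 0.23865425, 0.10877613]), 27, np.float64(0.0006941174948002249))
head (array([0.53101383, 0.23909884, 0.1084028 ]), 28, np.float64(0.0005979171950039047))
head avg (array([0.53134291, 0.23873472, 0.10887049]), 167, np.float64(0.00072953418731134))
0.025 [0.47520208 0.22238877 0.24830713] off [ 8.80103869e-04 -3.55707198e-03 -3.88806619e-05] [ 0.43332141  0.12156081 -0.89300365] 1538 0.0014489065139302209
0.025 [0.47519546 0.22237786 0.24830267] off [ 8.73487591e-04 -3.56798641e-03 -4.33437504e-05] [ 0.41982189  0.11371632 -0.90045443] 1540 0.0014646010365477822
0.106 [0.50433659 0.23031261 0.18515277] off [ 0.00062708 -0.00359338 -0.00016143] [ 0.46093643  0.13817758 -0.8766097 ] 623 0.0016239729911863856
0.106 [0.50439058 0.23035858 0.18518375] off [ 0.00068107 -0.00354741 -0.00013046] [ 0.41982189  0.11371632 -0.90045443] 622 0.0016358201363711603
far end [0.11382501 0.12519159 0.13237024 0.13436767 0.13655677]
```

The picture shows the coupler at (307,245) clear above the nipple at (272,378), while the top view is blocked by the arm. I'll correct the sideways offset, advance to about 12 mm short and check again.

```bash
python3 -m pendant '[[0,0,0,0.0017,-0.0069,0,-1],[0,0,0,0,0,0.014,-1],[0,0,0,0,0,0.02,-1],[0,0,0,0,0,0.02,-1],[0,0,0,0,0,0.0153,-1],[0,0,0,0,0,0,-1],[0,0,0,0,0,0,-1]]'
python3 - <<'E'
from fit import *
s=ctrl.sense();Rm=R.from_rotvec(s['ee_rot']).as_matrix();tz=Rm[:,2];tcp=s['tool_pos']
L=[];
for i in range(4):
    im,d,P=cloud('scene');L.append(P.reshape(-1,3))
A=dict(P=np.concatenate(L)); H=np.array([.53134,.23873,.10887])
print(tcp,tz,s['ft_force'])
for lo,hi,r in((.025,.075,.017),(.106,.134,.013)):
    m,ax,n,e=gunfit(A,tcp,tz,lo,hi,r,False); w=H-m
    print('head rel gun axis, tool axes',Rm.T@w-[0,0,.1356-(lo+hi)/2],n,e)
    print(gunfit(A,tcp,tz,lo,hi,r,True)[1])
cv2.imwrite('pics/crop3.png',np.clip(cv2.resize(im[170:250,300:400,::-1],(750,600),interpolation=2)*1.4,0,255).astype(np.uint8))
print((proj('scene',tcp+.1356*tz)-[300,170])*7.5)
E
```

```text
time: 6.9
tool_pos: [0.4711, 0.227, 0.2456]
ee_rot: [1.713, 2.242, 0.516]
ft_force: [0.4, 0.5, -4.1]
gripper_width: 0.361
gripper_force: 60.0
[0.4711432  0.22696028 0.24559168] [ 0.42225376  0.11490031 -0.8991661 ] [ 0.43537204  0.50138914 -4.14410307]
head rel gun axis, tool axes [-0.00064447 -0.00493107  0.01410617] 1136 0.0010694113616872497
[ 0.42150895  0.1176341  -0.89916207]
head rel gun axis, tool axes [-0.00082416 -0.00466709  0.01410617] 474 0.001276177163145261
[ 0.4673252   0.13780934 -0.87327873]
[355.83783661 312.55811812]
```

View pics/crop3.png

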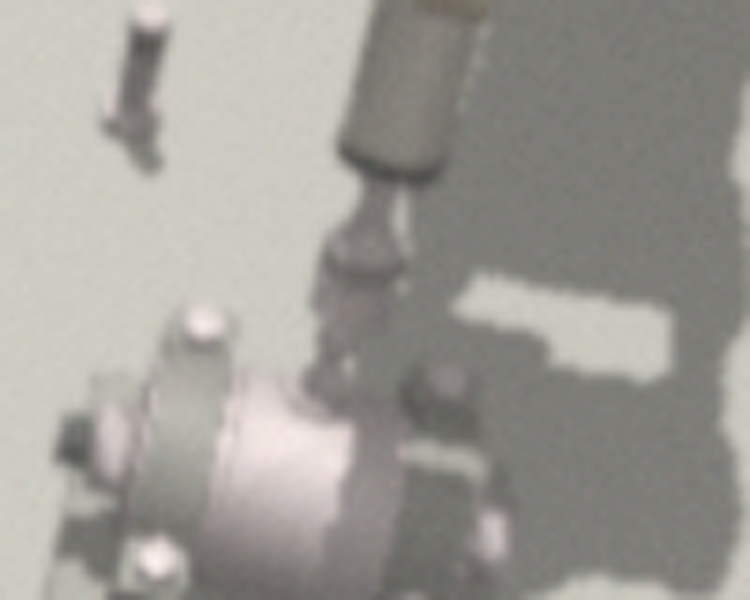

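```bash
cat > chk.py <<'E'
from fit import *
s=ctrl.sense();Rm=R.from_rotvec(s['ee_rot']).as_matrix();tz=Rm[:,2];tcp=s['tool_pos']
A=dict(P=np.concatenate([cloud('scene')[2].reshape(-1,3) for i in range(4)])); H=np.array([.53134,.23873,.10887])
print(tcp,tz,s['ft_force'])
for lo,hi,r in((.025,.075,.017),(.106,.130,.013)):
    m,ax,n,e=gunfit(A,tcp,tz,lo,hi,r,False); print('head rel axis',Rm.T@(H-m)-[0,0,.1356-(lo+hi)/2],n,e)
E
python3 -m pendant '[[0,0,0,-0.0009,-0.0064,0,-1],[0,0,0,0,0,0,-1],[0,0,0,0,0,0,-1],[0,0,0,0,0,0,-1]]'; python3 chk.py
```

```text
time: 7.43
tool_pos: [0.4674, 0.2252, 0.2444]
ee_rot: [1.712, 2.24, 0.519]
ft_force: [-1.8, 0.2, -5.3]
gripper_width: 0.362
gripper_force: 60.0
[0.46744438 0.22522613 0.24441544] [ 0.42448067  0.11564562 -0.8980213 ] [-1.78793925  0.17126276 -5.3317157 ]
head rel axis [-6.48512800e-05 -4.59286681e-04  1.48068161e-02] 1121 0.0010579726867552628
head rel axis [6.40461927e-05 3.31158635e-05 1.48068161e-02] 403 0.0014006580089513936
```

```bash
python3 -m pendant '[[0,0,0,0,0,0.0054,-1],[0,0,0,0,0,0.0054,-1],[0,0,0,0,0,0.004,-1],[0,0,0,0,0,0.003,-1],[0,0,0,0,0,0.003,-1],[0,0,0,0,0,0.003,-1],[0,0,0,0,0,0,-1],[0,0,0,0,0,0,-1]]'; python3 -m pendant '[[0,0,0,0,0,0.002,-1],[0,0,0,0,0,0.002,-1],[0,0,0,0,0,0.002,-1],[0,0,0,0,0,0,-1],[0,0,0,0,0,0,-1]]'; python3 chk.py
```

```text
time: 8.3
tool_pos: [0.4751, 0.2273, 0.2271]
ee_rot: [1.713, 2.241, 0.517]
ft_force: [4.2, 1.8, -11.5]
gripper_width: 0.361
gripper_force: 60.0
time: 8.72
tool_pos: [0.4765, 0.2277, 0.2247]
ee_rot: [1.712, 2.241, 0.519]
ft_force: [-7.0, -2.1, 4.3]
gripper_width: 0.36
gripper_force: 60.0
[0.47648134 0.22773725 0.22467554] [ 0.42390477  0.11543452 -0.89832044] [-6.9607395  -2.12315078  4.26408348]
head rel axis [-1.49402380e-04  1.94404873e-05 -7.04571940e-03] 1088 0.0010533389223052725
head rel axis [-0.00021581  0.00062187 -0.00704572] 391 0.0014036804154210865
```

```bash
python3 -m pendant '[[0,0,0,0,0,0.002,-1],[0,0,0,0,0,0.002,-1],[0,0,0,0,0,0.002,-1],[0,0,0,0,0,0,-1],[0,0,0,0,0,0,-1]]'; python3 -m pendant '[[0,0,0,0,0,0.003,-1],[0,0,0,0,0,0.003,-1],[0,0,0,0,0,0,-1],[0,0,0,0,0,0,-1]]'; python3 chk.py
```

```text
time: 9.33
tool_pos: [0.4783, 0.2283, 0.2209]
ee_rot: [1.712, 2.24, 0.519]
ft_force: [-10.2, -2.8, 6.0]
gripper_width: 0.368
gripper_force: 60.0
time: 9.67
tool_pos: [0.4802, 0.2288, 0.2169]
ee_rot: [1.712, 2.24, 0.519]
ft_force: [-9.8, -3.4, 8.0]
gripper_width: 0.364
gripper_force: 60.0
[0.48016128 0.22877096 0.21689179] [ 0.42406689  0.11549011 -0.89823678] [-9.75078611 -3.37305818  8.01401676]
head rel axis [-9.07289925e-05  1.96112845e-05 -1.57174856e-02] 1071 0.001061750854131243
head rel axis [-8.15730179e-05  3.96563344e-04 -1.57174856e-02] 329 0.0009964467451775024
```

```bash
python3 -m pendant '[[0,0,0,0,0,0.0025,-1],[0,0,0,0,0,0.0025,-1],[0,0,0,0,0,0.0015,-1],[0,0,0,0,0,0,-1],[0,0,0,0,0,0,-1],[0,0,0,0,0,0,-1]]'; python3 chk.py; python3 - <<'E'
from h import *
im=ctrl.camera('scene')[0]
cv2.imwrite('pics/crop4.png',np.clip(cv2.resize(im[170:250,300:400,::-1],(750,600),interpolation=2)*1.4,0,255).astype(np.uint8))
s=ctrl.sense();R_=R.from_rotvec(s['ee_rot']).as_matrix();o=R_@[-.0037,0,0]
for t in(.0776,.1036): print((proj('scene',s['tool_pos']+o+t*R_[:,2])-[300,170])*7.5)
E
```

```text
time: 10.37
tool_pos: [0.4822, 0.2293, 0.2127]
ee_rot: [1.712, 2.24, 0.519]
ft_force: [-11.5, -3.5, 9.3]
gripper_width: 0.363
gripper_force: 60.0
[0.48215882 0.22931907 0.21270723] [ 0.42418801  0.1155203  -0.8981757 ] [-11.48078243  -3.48967186   9.29016469]
head rel axis [-4.97441034e-06  3.73388690e-05 -2.03867030e-02] 1074 0.0010656329409992598
head rel axis [ 5.02888524e-05  5.46865208e-04 -2.03867030e-02] 280 0.0013446430467793412
[359.66154162 241.9452674 ]
[341.49604733 310.38039871]
```

View pics/crop4.png

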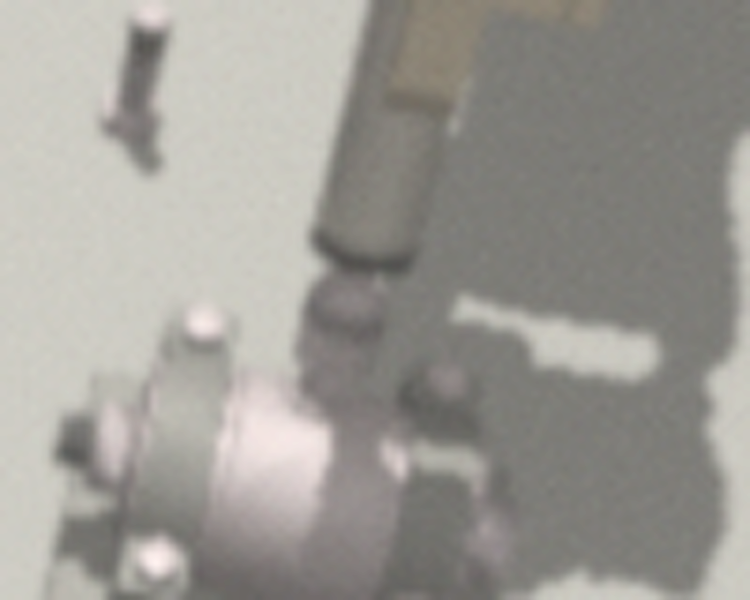

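```bash
python3 -m pendant '[[0,0,0,0,0,0.0015,-1],[0,0,0,0,0,0,-1],[0,0,0,0,0,0,-1],[0,0,0,0,0,0,-1]]';python3 -m pendant '[[0,0,0,0,0,0.001,-1],[0,0,0,0,0,0,-1],[0,0,0,0,0,0,-1],[0,0,0,0,0,0,-1]]'; python3 chk.py
```

```text
time: 10.95
tool_pos: [0.4826, 0.2295, 0.2117]
ee_rot: [1.712, 2.24, 0.519]
ft_force: [-11.1, -3.0, 9.0]
gripper_width: 0.365
gripper_force: 60.0
time: 11.28
tool_pos: [0.4829, 0.2295, 0.2111]
ee_rot: [1.711, 2.24, 0.519]
ft_force: [-10.9, -3.0, 9.4]
gripper_width: 0.365
gripper_force: 60.0
[0.48293712 0.22953601 0.21108222] [ 0.42422767  0.11552239 -0.8981567 ] [-10.89040404  -2.99460797   9.39733237]
head rel axis [-4.74230915e-05 -4.06146316e-05 -2.22014573e-02] 1072 0.0010149157416498244
head rel axis [-0.00041401  0.0008885  -0.02220146] 273 0.001557853290553296
```

```bash
python3 -m pendant '[[0,0,0,0,0,0,-1],[0,0,0,0,0,0,-1],[0,0,0,0,0,0,-1],[0,0,0,0,0,0,-1],[0,0,0,0,0,0,-1],[0,0,0,0,0,0,-1]]'; python3 -c "
from rig import ctrl
print(ctrl.close_job())"
```

```text
time: 11.98
tool_pos: [0.4829, 0.2296, 0.2111]
ee_rot: [1.711, 2.24, 0.519]
ft_force: [-10.8, -3.6, 8.5]
gripper_width: 0.367
gripper_force: 60.0
the job is handed in; nothing more can be done
None
```

I handed in the job at 12.0 s with the gun gripped at 60 N and pushed onto the nipple at about 17 N. By my measurements the coupler is snapped home and the barrel is 12–14 mm in (estimated from arm travel and the camera picture); the hand-in returned no verdict.

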